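# Reset the ratcheted bench slope to its lowest notch

## Robot

A 6-joint arm with a two-finger parallel gripper is mounted at the origin on a cart in front of the work surface, level with it; the furniture and walls round the work are solid. World frame = base frame: x ahead of the robot, y to its left, z up, the work surface at z = 0. Lengths are in mm, angles in degrees, forces in N, time in s.
With the tool pointing down it reaches from about 275 to 850 mm from the base axis. Payload 5.2 kg.
Tool frame: the origin (TCP) lies midway between the tips of the shut fingers; the grasp point (between the pads) lies r.tcp_to_grasp behind it (r.tcp_to_grasp is the distance from the TCP to the grasp point, in mm); z points along the fingers, y is the line along which they close (so a half turn about z gives the same grasp; the last joint's range is limited). The gripper opens to 85 mm and grips with 20 to 120 N. Pads are 22 mm wide; open, the fingers measure 114 mm over their backs; the gripper's body (76 mm by 85 mm) begins 54 mm behind the grasp point. The pads swing forward as they close: fully open they stand 13 mm farther back than shut.
Start: joints at [56.734, 14.817, 87.949, -0, 77.235, -11.62], TCP at [202.861, 511.226, 231.31] pointing down, gripper open.
Joint ranges: [-179.93, 179.93], [-52.35, 119.4], [10.71, 147.94], [-69.91, 249.91], [12.55, 155.21], [-178.61, 178.61]. Speed limits (degrees/s): [147.25, 147.25, 180, 180, 180, 180].

## Interface

Orientations are given as [roll, pitch, yaw] about the fixed x, y, z axes, in that order (R = Rz(yaw) Ry(pitch) Rx(roll)).
In Python, from cell import get_obs, optics, workorder, r gives the robot as it stands.
- The arm moves only by the shell command python3 -m crank 'ROWS' [FORCE]. ROWS is JSON, one flat list of numbers, 5 for each row, row after row: the shift along the tool's x, y, z in units of 0.025 m (1.0 is 0.025 m), then the turn about the tool's z in units of 6 degrees (1.0 is 6 degrees), then the opening, from 0 (shut) to 1 (fully open). In form: [tx, ty, tz, twist, grip, tx, ty, tz, twist, grip, ...]. A call has exactly 5 rows; each row shifts and turns the commanded pose from where the row before left it, along the tool's axes as they then stand; what a row does not reach is not made up. A row lasts 1/10 s, in which the tool goes at most 50 mm and 8.59 degrees, less where a joint would pass 70% of its speed; a pose out of reach is approached as far as the arm can. A call with a number of a shift or a turn outside -1 to 1 is refused whole. A call with a gripper value outside its range is refused whole. The fingers move at their own pace and stop on an object; FORCE is the grip in N (left out, the last holds). Time passes only in rows, so rows that do not move let the fingers close, or fill a call up. It gives the time, the measured TCP pose, the force, the opening and the grip force at its end, in the units of the state.
- get_obs(): the state, without advancing time (a new reading comes with each control period).
- optics.get_image(name): name is "side" or "top"; returns a dict with "frame" (400x640x3 uint8, red, green, blue), "mtx" (3x3 intrinsics, pixels), "R" (3x3) and "t" (3): a world point X has camera coordinates R X + t. Camera axes: x right, y down, z forward; pixel columns grow to the right and rows downward; lengths in mm; the calibration is good to about 2 mm. A picture is of the moment at which its call begins. There is no depth.
- workorder.job_done(): hands the job in; it is judged then, once.
The state is a dict: "clock": time; "qpos": joint angles; "joint_velocities": joint speeds; "tau": joint torques, N m; "tool_pos": TCP position; "ee_rot": TCP orientation; "force": force on the tool from outside, world axes, zero at the start; "torque": the same for the moment, N m; "width": finger opening in mm; "grip_force": force on a finger pad.
Only numpy, scipy, OpenCV 4.12 (cv2) and the standard library are available. Lean on these libraries where they do the work, as an engineer would, in place of code of your own. Each camera call takes 0.05 s, during which the arm holds its last target. There are 200 camera calls.

## Task

The tilting drawing slope on the bench is propped too steep; bring it down to its lowest notch and leave it resting there, hands off. Its ratchet only lets it go up, so lift the board by its tab through the remaining notches until it comes up gently against the rubber top stop, which throws the pawl out, then lower it all the way flat on its rest pads to set the pawl again, and raise it into the first notch. Never force it against the stop or the pads, never let the board drop, and leave the jar, the lamp and the wax where they are.

Things in the scene. Friction and masses are not known exactly. Their poses are not given: they have to be found in the camera images.
- slope_frame: Fixed steel frame of the tilting slope, 235 x 164 mm, screwed down; origin on the bench (z = 0) under the middle of the hinge. x points from the hinge to the board's free edge, away from the robot, y along the hinge, z up. Beside the board on the +y side, y = 77 to 133 mm, within 170 mm of the hinge axis and up to 190 mm high, stands the toothed quadrant with the red pawl: keep clear.
- slope_hinge (a point): Middle of the board's hinge axis, 40 mm above the frame's origin; axes as the frame's, the hinge axis is y. The board's free edge swings up about it, back toward the robot. The ratchet: red pawl on the board's +y side, held in (or, once thrown, out) by a snap spring. Above the top notch a cam throws it out, 0.02 rad before the stop; then the board is free to go down.
- board (a joint): Board angle, rad: 0 = flat on the rest pads, grows as the free edge is lifted. Notches hold it at 0.30 (first, lowest), 0.50, 0.70, 0.90; lift about 0.03 past one to click in, then it settles back. Near flat, in the last 0.2, a ramp pushes a thrown pawl back (up to 4 N down at the tab) till it snaps in at about 0.04. Top stop: between 1.08 and 1.20, hand-set, only to be felt.
- tab (a point): Point in the wooden, red-tipped lifting tab, mid-width, mid-thickness, 240 mm from the hinge axis along the board and 6 mm above that line. Tab: 30 mm wide (y), 12 mm thick, reaching from the board's edge at 204 mm to 264 mm. x away from the hinge, y along it, z out of the board's upper face. Lifting takes 2 to 4 N here; clicking over a notch or the top cam adds up to 4 N.
- top_stop: Brass top stop on the quadrant with its rubber pad; origin = the frame's origin, not the pad, whose place is hand-set. The board's pin meets the pad 128 mm from the hinge axis; it gives 1 mm per 12 N there (1 mm per 3.3 N at the tab). Touch it with at least 3 N (1.6 N at the tab), never with over 40 N (21 N at the tab), beyond what lifting takes.
- rest_pads: Two rubber pads on the frame, 170 mm from the hinge axis, that the flat board lies on; origin = the frame's origin. Together they give about 1 mm per 8 N; never press them with over 40 N (28 N at the tab, weight included).
- plaster_jar: White plastic jar, 104 mm across, 88 mm high, to the left of the slope; origin at the centre of its underside. Bystander.
- glass_lamp: Glass spirit lamp with a black cap, 66 mm across, 63 mm high, to the right of the slope; origin at the centre of its underside. Bystander.
- wax: Green block of carving wax, 37 x 53 x 24 mm, to the left near the bench's front edge; origin at the centre of its underside. Bystander.

How it is judged (in metres and radians):
On the way, in this order (a step that is already met when the one before it is completed fails the run):
1. the board is lifted up against the rubber top stop (at least 3 N) (contact force between stop_rubber_c0 and anything else above 3 N), for 0.1 s.
2. the board is lowered flat onto its rest pads (value of joint board below 0.02 rad), for 0.2 s.
At the end, for the whole second after the job is handed in: the board rests on its pawl in the lowest notch (0.26 to 0.34 rad, at rest), let go (value of joint board between 0.26 and 0.34 rad and velocity of joint board between -0.02 and 0.02 rad/s); the robot touches nothing.
It fails at once if the rubber top stop is pressed with more than 40 N (about 21 N at the tab) (contact force between stop_rubber_c0 and anything else above 40 N).
It fails at once if the rest pads are pressed with more than 40 N (contact force between rest_pads and anything else above 40 N).
It fails at once if the board is dropped (it falls faster than 2 rad/s) (velocity of joint board below -2 rad/s).
It fails at once if the jar, the lamp or the wax is pushed more than 20 mm or tipped (distance of any of plaster_jar, glass_lamp, wax from where it was at the start of the episode above 0.02 m or angle between any of plaster_jar, glass_lamp, wax's own z axis and vertical above 0.35 rad).
It also fails if it takes over 67 s, if anything falls off the work surface, if the arm or the gripper's body presses on something with over 40 N, if the wrist force passes 120 N, or if a joint passes its speed limit or range.

## Working session

There is one attempt and no reset: what is moved stays moved. The work goes in short steps, Python scripts to look and compute and a shell command to move; the robot and the scene stay as the last step left them, time stands still between calls to the robot, and variables do not carry over. Pictures are saved under pics/ and viewed, at most 10 in all, crops included, and the job is handed in when it is done.

```bash
ls; mkdir -p pics
python3 - <<'E'
from cell import get_obs, optics, r
import cv2
o=get_obs(); print(o, r.tcp_to_grasp)
for n in("side","top"):
    d=optics.get_image(n); cv2.imwrite(f"pics/{n}0.png",d["frame"][:,:,::-1]); print(d["mtx"].tolist(),d["R"].round(4).tolist(),d["t"].round(1).tolist())
E
```

```text
pics
{'clock': 0.0, 'qpos': array([ 5.67323911e+01,  1.48606031e+01,  8.80136315e+01,  3.86249840e-04,
        7.72339682e+01, -1.16196582e+01]), 'joint_velocities': array([-0.02266106, -0.01582385,  0.08801345, -0.04901748, -0.06663202,
        0.02346682]), 'tau': array([ 9.80901277e-04, -4.46011555e+01, -2.90576041e+01, -2.22679951e-04,
        1.16065567e-02, -2.16434657e-06]), 'tool_pos': array([202.56838001, 510.75235551, 230.44418405]), 'ee_rot': array([-1.79894091e+02, -2.21623733e-02,  1.58351943e+02]), 'force': array([0.89259093, 0.03157886, 0.6239863 ]), 'torque': array([-0.01827769, -0.05027675,  0.00982166]), 'grip_force': 0.0, 'width': 85.42929941122152} 18.700000000000003
[[409.0745249961863, 0.0, 314.47121746721956], [0.0, 409.0745249961863, 200.33341454613708], [0.0, 0.0, 1.0]] [[-0.9923, -0.1241, 0.0012], [-0.0617, 0.4856, -0.872], [0.1076, -0.8654, -0.4895]] [501.3, 31.6, 1365.2]
[[476.06145138925865, 0.0, 323.89174097871984], [0.0, 476.06145138925865, 198.74508358541442], [0.0, 0.0, 1.0]] [[-0.026, -0.9997, 0.0031], [-0.9903, 0.0254, -0.1363], [0.1361, -0.0066, -0.9907]] [145.2, 512.3, 1303.2]
```

View pics/side0.png

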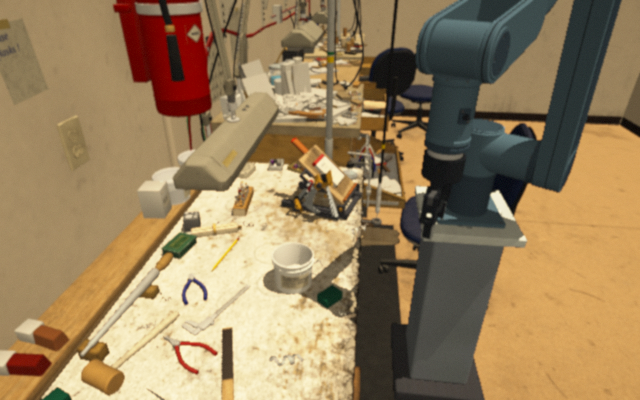

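View pics/top0.png

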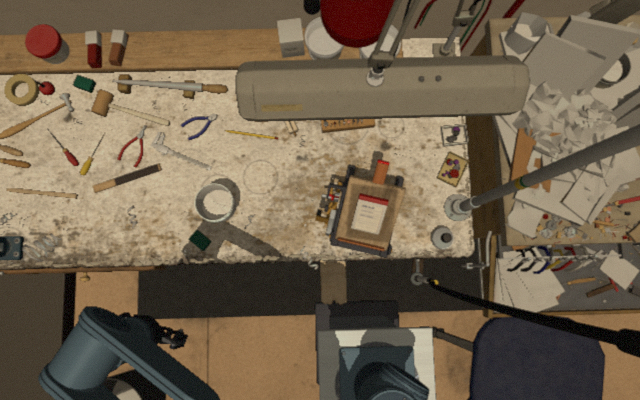

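The side view shows the propped board with its red tab tip at about (302,146). In the top view the slope is centred near (368,212), with the red tab at (380,172), the quadrant on its left (+y), the glass lamp at (442,237), the jar at (215,202) and the wax at (200,241). I'll enlarge both.

Run:
```python
import cv2
a=cv2.imread("pics/top0.png")[140:265,300:465]; a=cv2.resize(a,None,fx=4.8,fy=4.8,interpolation=cv2.INTER_CUBIC);cv2.imwrite("pics/topc.png",a)
a=cv2.imread("pics/side0.png")[125:225,260:380]; a=cv2.resize(a,None,fx=6,fy=6,interpolation=cv2.INTER_CUBIC);cv2.imwrite("pics/sidec.png",a)
```

```text
(no output)
```

View pics/topc.png

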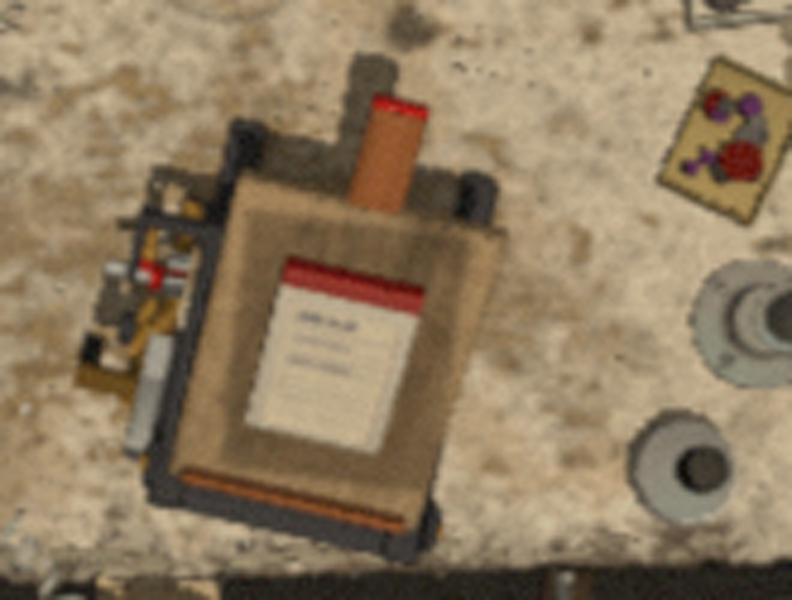

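View pics/sidec.png

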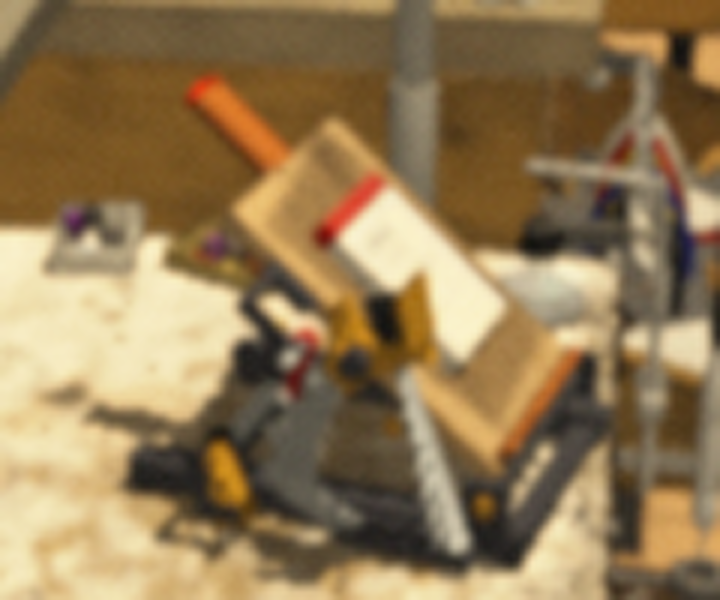

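The top crop shows the tab's far edge from (373,97) to (428,108), the tab base from (350,205) to (403,212), and hinge pin ends at about (148,462) and (435,522). The side crop shows the red tab tip centred near (203,86) and the +y hinge bolt at (487,503). I'll fit the pose to these.

```bash
cat > h.py <<'E'
import numpy as np
from cell import get_obs, optics, r
K={"side":(409.0745,314.471,200.333),"top":(476.0615,323.892,198.745)}
def cam(n):
    d=optics.get_image(n); return d
def proj(d,X):
    c=d["R"]@X+d["t"]; p=d["mtx"]@c; return p[:2]/p[2]
def bp(p,l,y,h):  # board point
    x0,y0,w,th=p; fx=l*np.cos(th)-h*np.sin(th); z=40+l*np.sin(th)+h*np.cos(th)
    return np.array([x0+np.cos(w)*fx-np.sin(w)*y, y0+np.sin(w)*fx+np.cos(w)*y, z])
E
python3 - <<'E'
from h import *
from scipy.optimize import least_squares
T=optics.get_image("top");S=optics.get_image("side")
tc=lambda u,v:np.array([300+u/4.8,140+v/4.8]); sc=lambda u,v:np.array([260+u/6,125+v/6])
obs=[(T,264,15,0,tc(373,97)),(T,264,-15,0,tc(428,108)),(T,204,15,12,tc(350,206)),(T,204,-15,12,tc(403,213)),(S,264,0,6,sc(203,86))]
def res(p):
    o=[w for (d,l,y,h,q) in obs for w in proj(d,bp(p,l,y,h))-q]
    # hinge axis line from bolts in top: midpoint unknown in y -> use both with +-82
    o+=list(.5*(proj(T,bp(p,0,0,0))-tc(291,492)))
    return np.array(o)
for th in(.5,.7,.9):
    s=least_squares(res,[400,-100,-.2,th]); print(s.x,np.degrees(s.x[2]),s.cost,s.fun.round(1))
    s2=least_squares(lambda p:res([*p,th]),[400,-100,-.2]); print(th,s2.x,s2.cost,s2.fun.round(1))
p=s.x
print("bolt side",proj(S,bp(p,0,80,0)),sc(487,503),"tab",bp(p,240,0,6))
# bystander positions top view at z
for n,u,v,z in(("lamp",300+700/4.8,140+467/4.8,60),("jar",216,201,88),("wax",200,241,24)):
    a=T["R"].T@np.linalg.inv(T["mtx"])@[u,v,1]; c=-T["R"].T@T["t"]; print(n,c+a*(z-c[2])/a[2])
print(-S["R"].T@S["t"])
E
```

```text
[ 3.86840632e+02  3.13223737e+01 -2.41912732e-01  7.09447660e-01] -13.860578550847409 1.564739829708369 [ 0.1 -0.4  0.5 -0.1 -0.7 -0.2 -0.1  0.9 -0.7 -0.4  0.4  0.7]
0.5 [ 3.69349354e+02  4.00975002e+01 -2.92382473e-01] 77.40013186967488 [ 1.8 -0.7  1.7  0.1  0.2 -0.5  0.4  1.1 -3.1 11.  -1.   3.9]
[ 3.86840632e+02  3.13223798e+01 -2.41912769e-01  7.09447643e-01] -13.860580663989822 1.564739829708769 [ 0.1 -0.4  0.5 -0.1 -0.7 -0.2 -0.1  0.9 -0.7 -0.4  0.4  0.7]
0.7 [ 3.85830781e+02  3.17178076e+01 -2.44080111e-01] 1.7115409551949816 [ 0.1 -0.4  0.6 -0.1 -0.7 -0.2 -0.1  0.9 -0.8  0.1  0.4  0.8]
[ 3.86840632e+02  3.13223870e+01 -2.41912814e-01  7.09447626e-01] -13.86058323668033 1.5647398297125594 [ 0.1 -0.4  0.5 -0.1 -0.7 -0.2 -0.1  0.9 -0.7 -0.4  0.4  0.7]
0.9 [ 4.11373678e+02  2.37478502e+01 -2.01542247e-01] 57.292885611974626 [-1.3  0.5 -0.4  0.4 -1.4 -0.4 -0.3  0.3  1.7 -9.5  1.6 -3.8]
bolt side [341.29723635 208.11008975] [341.16666667 208.83333333] tab [559.83690953 -11.36358292 200.89187632]
lamp [ 397.76768037 -197.81449222   60.        ]
jar [509.91279862 423.0528875   88.        ]
wax [406.99958476 481.41726841  24.        ]
[ 352.4227942  1228.20319719  695.2403707 ]
```

The board sits at θ≈0.70, with the frame origin at about (386, 31.5) and yaw −13.9°. Before moving I'll check the overhead bench lamp's position and height, then take the first move, straight up with the twist.

```bash
cat >> h.py <<'E'
F=np.array([386.3,31.6]); W=-.2425
def st(tag=""):
    o=get_obs(); d=o["tool_pos"][:2]-F; c,s=np.cos(W),np.sin(W)
    fx=d[0]*c+d[1]*s; fy=-d[0]*s+d[1]*c; z=o["tool_pos"][2]; f=o["force"]
    gz=z+18.7
    print(tag,"t%.2f fx%.1f fy%.1f z%.1f yaw%.1f th~%.3f rad%.1f F"%(o["clock"],fx,fy,z,o["ee_rot"][2],np.arctan2(gz-40,fx),np.hypot(gz-40,fx)),np.round([f[0]*c+f[1]*s,-f[0]*s+f[1]*c,f[2]],1),"w%.1f g%.1f"%(o["width"],o["grip_force"]))
if __name__=="__main__": st()
E
python3 - <<'E'
from h import *
import cv2
T=optics.get_image("top");S=optics.get_image("side")
P=lambda d:d["mtx"]@np.c_[d["R"],d["t"]]
for a,b in(((238,118),(232,190)),((238,118),(176,182)),((528,112),(277,97))):
    X=cv2.triangulatePoints(P(T),P(S),np.array(a,float),np.array(b,float)).ravel(); X=X[:3]/X[3]
    print(X.round(),proj(T,X)-a)
E
python3 -m crank '[0,0,-0.6,-0.26,1,0,0,-0.6,-0.26,1,0,0,-0.6,-0.26,1,0,0,-0.6,-0.26,1,0,0,-0.6,-0.26,1]'; python3 h.py
```

```text
[689. 340. 212.] [0.77557638 4.26396691]
[751. 358. 219.] [ -7.15737712 -20.34708187]
[ 691. -363.  255.] [-0.48561579 -3.04762533]
clock: 0.8
tool_pos: [202.8, 511.1, 306.8]
ee_rot: [-180.0, -0.0, 166.2]
force: [0.1, 0.3, -0.1]
width: 85.4
grip_force: 0.0
 t0.80 fx-293.3 fy421.4 z306.8 yaw166.2 th~2.370 rad409.3 F [ 0.   0.4 -0.1] w85.4 g0.0
```

The lamp shade's near edge is at x≈690, z≥210. I'll grasp at l≈236 to leave room for it and move across at z≈307.

```bash
R=1
python3 -m crank '[-0.94,-0.843,0,0,1,-0.94,-0.843,0,0,1,-0.94,-0.843,0,0,1,-0.94,-0.843,0,0,1,-0.94,-0.843,0,0,1]' >/dev/null
python3 -m crank '[-0.94,-0.843,0,0,1,-0.94,-0.843,0,0,1,-0.94,-0.843,0,0,1,-0.94,-0.843,0,0,1,-0.94,-0.843,0,0,1]' >/dev/null; python3 h.py
python3 -m crank '[-0.94,-0.843,0,0,1,-0.94,-0.843,0,0,1,-0.94,-0.843,0,0,1,-0.94,-0.843,0,0,1,-0.94,-0.843,0,0,1]' >/dev/null
python3 -m crank '[-0.94,-0.843,0,0,1,-0.94,-0.843,0,0,1,-0.94,-0.843,0,0,1,-0.94,-0.843,0,0,1,-0.94,-0.843,0,0,1]' >/dev/null
python3 -m crank '[0,0,0,0,1,0,0,0,0,1,0,0,0,0,1,0,0,0,0,1,0,0,0,0,1]' >/dev/null; python3 h.py
```

```text
t1.80 fx-57.3 fy210.0 z306.4 yaw166.2 th~1.769 rad290.8 F [1.4 0.1 0.5] w85.6 g0.0
 t3.30 fx176.5 fy1.2 z306.7 yaw166.2 th~1.017 rad335.6 F [ 0.2 -0.2 -0.2] w85.3 g0.0
```

```bash
python3 -m crank '[0,0,0.6,0,1,0,0,0.6,0,1,0,0,0.6,0,1,0,0,0.6,0,1,0,0,0.4,0,1]' >/dev/null; python3 h.py
python3 - <<'E'
from h import *
import cv2
T=optics.get_image("top")["frame"][120:245,300:440];S=optics.get_image("side")["frame"][90:215,240:360]
f=lambda a:cv2.resize(a,(400,400*a.shape[0]//a.shape[1]),interpolation=cv2.INTER_CUBIC)
a,b=f(T),f(S);h=min(len(a),len(b));cv2.imwrite("pics/pre.png",np.hstack([a[:h],b[:h]])[:,:,::-1])
E
```

```text
t3.80 fx176.4 fy0.9 z235.5 yaw166.2 th~0.882 rad277.5 F [ 0.6  0.  -0.3] w85.0 g0.0
```

View pics/pre.png

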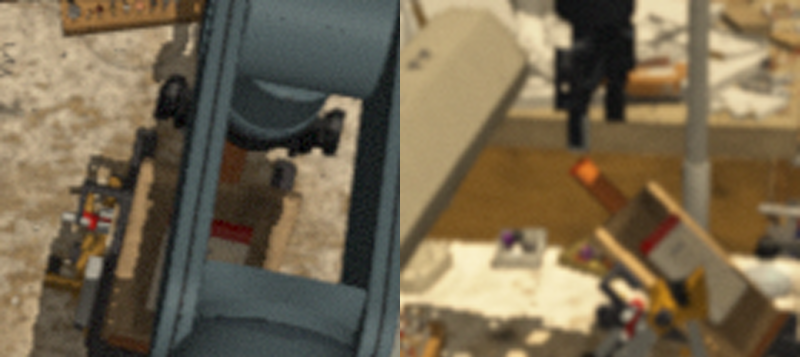

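Left: the arm covers the tab from above. Right: the two fingertips, at (578,140) and (615,110), straddle the line of the tab tip at (585,170), as the fit predicts. Descending and gripping lightly.

```bash
python3 -m crank '[0,-0.03,0.46,0,1,0,0,0.46,0,1,0,0,0.46,0,1,0,0,0.46,0,1,0,0,0.46,0,1]' >/dev/null; python3 h.py
python3 -m crank '[0,0,0,0,0.7,0,0,0,0,0.5,0,0,0,0,0.3,0,0,0,0,0.2,0,0,0,0,0]' 30 >/dev/null; python3 h.py
python3 -m crank '[0,0,0,0,0,0,0,0,0,0,0,0,0,0,0,0,0,0,0,0,0,0,0,0,0]' >/dev/null; python3 h.py
```

```text
t4.40 fx176.9 fy-0.3 z177.6 yaw166.2 th~0.724 rad236.1 F [-0.4 -0.  -0.3] w85.4 g0.0
 t4.90 fx177.7 fy0.5 z179.6 yaw166.1 th~0.728 rad238.0 F [-0.   3.5  2.3] w29.6 g33.9
 t5.40 fx177.8 fy0.5 z179.5 yaw166.1 th~0.727 rad238.0 F [1.3 5.5 2.7] w29.9 g34.2
```

```bash
cat > arc.py <<'E'
import numpy as np,sys
a,b,n=float(sys.argv[1]),float(sys.argv[2]),int(sys.argv[3]); R=237
p=np.linspace(a,b,n+1); d=np.diff(R*np.c_[np.cos(p),np.sin(p)],axis=0)/25
for k in range(0,n,5): print("phi %.3f:"%p[min(k+5,n)]," ".join("(%.3f,%.3f)"%(-x,-z) for x,z in d[k:k+5]))
E
python3 arc.py .724 .954 10; python3 arc.py .954 1.104 15;python3 arc.py 1.104 1.23 45
```

```text
phi 0.839: (0.146,-0.162) (0.150,-0.158) (0.154,-0.155) (0.157,-0.151) (0.161,-0.148)
phi 0.954: (0.164,-0.144) (0.167,-0.140) (0.170,-0.136) (0.173,-0.132) (0.176,-0.128)
phi 1.004: (0.078,-0.054) (0.078,-0.054) (0.079,-0.053) (0.079,-0.052) (0.080,-0.051)
phi 1.054: (0.080,-0.051) (0.081,-0.050) (0.081,-0.049) (0.082,-0.048) (0.082,-0.047)
phi 1.104: (0.083,-0.046) (0.083,-0.046) (0.084,-0.045) (0.084,-0.044) (0.084,-0.043)
phi 1.118: (0.024,-0.012) (0.024,-0.012) (0.024,-0.012) (0.024,-0.012) (0.024,-0.012)
phi 1.132: (0.024,-0.012) (0.024,-0.012) (0.024,-0.011) (0.024,-0.011) (0.024,-0.011)
phi 1.146: (0.024,-0.011) (0.024,-0.011) (0.024,-0.011) (0.024,-0.011) (0.024,-0.011)
phi 1.160: (0.024,-0.011) (0.024,-0.011) (0.024,-0.011) (0.024,-0.011) (0.024,-0.011)
phi 1.174: (0.024,-0.011) (0.024,-0.010) (0.024,-0.010) (0.024,-0.010) (0.024,-0.010)
phi 1.188: (0.024,-0.010) (0.025,-0.010) (0.025,-0.010) (0.025,-0.010) (0.025,-0.010)
phi 1.202: (0.025,-0.010) (0.025,-0.010) (0.025,-0.010) (0.025,-0.010) (0.025,-0.010)
phi 1.216: (0.025,-0.010) (0.025,-0.009) (0.025,-0.009) (0.025,-0.009) (0.025,-0.009)
phi 1.230: (0.025,-0.009) (0.025,-0.009) (0.025,-0.009) (0.025,-0.009) (0.025,-0.009)
```

```bash
python3 -m crank '[0.146,0.03,-0.162,0,0,0.150,0,-0.158,0,0,0.154,0,-0.155,0,0,0.157,0,-0.151,0,0,0.161,0,-0.148,0,0]' >/dev/null; python3 h.py
python3 -m crank '[0.164,0,-0.144,0,0,0.167,0,-0.140,0,0,0.170,0,-0.136,0,0,0.173,0,-0.132,0,0,0.176,0,-0.128,0,0]' >/dev/null; python3 h.py
python3 -m crank '[0,0,0,0,0,0,0,0,0,0,0,0,0,0,0,0,0,0,0,0,0,0,0,0,0]' >/dev/null; python3 h.py
```

```text
t5.90 fx158.5 fy0.7 z198.3 yaw166.1 th~0.841 rad237.6 F [ 4.1  4.1 -2.9] w29.2 g34.0
 t6.40 fx136.7 fy1.1 z215.3 yaw166.2 th~0.957 rad237.3 F [ 3.9  5.9 -2.9] w29.6 g34.9
 t6.90 fx136.7 fy1.1 z215.2 yaw166.2 th~0.957 rad237.3 F [ 2.8  4.9 -1.9] w29.7 g34.8
```

```bash
cat >> h.py <<'E'
    o=get_obs(); f=o["force"]; d=o["tool_pos"][:2]-F; c,s=np.cos(W),np.sin(W)
    p=np.arctan2(o["tool_pos"][2]-21.3,d[0]*c+d[1]*s); fx=f[0]*c+f[1]*s
    print("   resist %.1f radial %.1f"%(fx*np.sin(p)-f[2]*np.cos(p), fx*np.cos(p)+f[2]*np.sin(p)))
E
python3 -m crank '[0.078,0.0,-0.054,0,0,0.078,0,-0.054,0,0,0.079,0,-0.053,0,0,0.079,0,-0.052,0,0,0.08,0,-0.051,0,0]' >/dev/null; python3 h.py
python3 -m crank '[0.080,0,-0.051,0,0,0.081,0,-0.050,0,0,0.081,0,-0.049,0,0,0.082,0,-0.048,0,0,0.082,0,-0.047,0,0]' >/dev/null; python3 h.py
python3 -m crank '[0,0,0,0,0,0,0,0,0,0,0,0,0,0,0,0,0,0,0,0,0,0,0,0,0]' >/dev/null; python3 h.py
```

```text
File "h.py", line 18
    o=get_obs(); f=o["force"]; d=o["tool_pos"][:2]-F; c,s=np.cos(W),np.sin(W)
IndentationError: unexpected indent
  File "h.py", line 18
    o=get_obs(); f=o["force"]; d=o["tool_pos"][:2]-F; c,s=np.cos(W),np.sin(W)
IndentationError: unexpected indent
  File "h.py", line 18
    o=get_obs(); f=o["force"]; d=o["tool_pos"][:2]-F; c,s=np.cos(W),np.sin(W)
IndentationError: unexpected indent
```

```bash
sed -i 's/^if __name__.*/if __name__=="__main__":\n    st()/' h.py; python3 h.py
```

```text
t8.40 fx116.7 fy1.3 z227.7 yaw166.2 th~1.056 rad237.1 F [ 2.6  6.6 -2.1] w29.0 g35.1
   resist 3.3 radial -0.6
```

```bash
python3 -m crank '[0.065,-0.01,-0.037,0,0,0.066,0,-0.036,0,0,0.067,0,-0.036,0,0,0.067,0,-0.035,0,0,0,0,0,0,0]' >/dev/null; python3 h.py
python3 -m crank '[0.024,0,-0.012,0,0,0.024,0,-0.012,0,0,0.024,0,-0.012,0,0,0.024,0,-0.012,0,0,0.024,0,-0.012,0,0]' >/dev/null; python3 h.py
```

```text
t8.90 fx110.1 fy1.4 z231.3 yaw166.2 th~1.088 rad237.1 F [ 2.7  8.4 -3.3] w29.5 g35.1
   resist 4.0 radial -1.7
 t9.40 fx107.2 fy1.4 z232.7 yaw166.2 th~1.101 rad237.1 F [ 3.4  8.6 -2.7] w29.5 g35.1
   resist 4.3 radial -0.9
```

```bash
python3 -m crank '[0.024,0,-0.012,0,0,0.024,0,-0.012,0,0,0.024,0,-0.012,0,0,0.024,0,-0.012,0,0,0,0,0,0,0]' >/dev/null; python3 h.py
```

```text
t9.90 fx104.7 fy1.5 z234.0 yaw166.2 th~1.113 rad237.1 F [ 2.   9.1 -2.5] w29.6 g35.3
   resist 2.9 radial -1.4
```

```bash
python3 -m crank '[0.024,0.03,-0.011,0,0,0.024,0.03,-0.011,0,0,0.024,0,-0.011,0,0,0.024,0,-0.011,0,0,0,0,0,0,0]' >/dev/null; python3 h.py
```

```text
t10.40 fx102.1 fy1.6 z235.3 yaw166.1 th~1.125 rad237.1 F [ 1.9  2.7 -2. ] w29.6 g35.5
   resist 2.6 radial -1.0
```

```bash
python3 -m crank '[0.024,0,-0.011,0,0,0.024,0,-0.011,0,0,0.024,0,-0.011,0,0,0.024,0,-0.011,0,0,0,0,0,0,0]' >/dev/null; python3 h.py
```

```text
t10.90 fx99.6 fy1.6 z236.4 yaw166.2 th~1.137 rad237.1 F [ 1.6  2.7 -1.6] w29.4 g35.6
   resist 2.2 radial -0.8
```

```bash
python3 -m crank '[0.024,0,-0.011,0,0,0.024,0,-0.011,0,0,0.024,0,-0.011,0,0,0,0,0,0,0,0,0,0,0,0]' >/dev/null; python3 h.py
```

```text
t11.40 fx98.0 fy1.6 z237.2 yaw166.2 th~1.145 rad237.1 F [ 1.8  2.8 -3.3] w29.6 g35.5
   resist 3.0 radial -2.3
```

```bash
python3 -m crank '[0.024,0,-0.011,0,0,0.024,0,-0.011,0,0,0.024,0,-0.010,0,0,0,0,0,0,0,0,0,0,0,0]' >/dev/null; python3 h.py
```

```text
t11.90 fx96.1 fy1.6 z238.0 yaw166.2 th~1.153 rad237.1 F [ 1.5  3.3 -3.4] w29.7 g35.6
   resist 2.7 radial -2.5
```

```bash
python3 -m crank '[0.024,0,-0.010,0,0,0.024,0,-0.010,0,0,0.024,0,-0.010,0,0,0,0,0,0,0,0,0,0,0,0]' >/dev/null; python3 h.py
```

```text
t12.40 fx94.4 fy1.7 z238.7 yaw166.2 th~1.161 rad237.1 F [ 3.2  3.6 -3.8] w29.8 g35.5
   resist 4.5 radial -2.2
```

```bash
python3 -m crank '[0.024,0,-0.010,0,0,0.024,0,-0.010,0,0,0.024,0,-0.010,0,0,0,0,0,0,0,0,0,0,0,0]' >/dev/null; python3 h.py
```

```text
t12.90 fx93.1 fy1.7 z239.3 yaw166.2 th~1.167 rad237.1 F [ 4.4  4.  -7. ] w29.8 g35.2
   resist 6.7 radial -4.7
```

```bash
python3 -m crank '[0.024,0,-0.010,0,0,0.024,0,-0.010,0,0,0.024,0,-0.010,0,0,0,0,0,0,0,0,0,0,0,0]' >/dev/null; python3 h.py
```

```text
t13.40 fx91.8 fy1.7 z239.9 yaw166.1 th~1.173 rad237.1 F [ 7.3  4.4 -8.5] w29.4 g34.8
   resist 10.0 radial -5.0
```

```bash
python3 -m crank '[0.025,0,-0.010,0,0,0.025,0,-0.010,0,0,0,0,0,0,0,0,0,0,0,0,0,0,0,0,0]' >/dev/null; python3 h.py
```

```text
t13.90 fx90.8 fy1.7 z240.3 yaw166.1 th~1.178 rad237.1 F [ 8.3  4.9 -9.5] w29.6 g34.7
   resist 11.3 radial -5.6
```

Resistance has risen to about 11 N, roughly 9 N above what lifting takes. That is more than the cam's 4 N, so the board is on the stop and well inside the 21 N limit. Next I'll lower it under control and check it passes the 0.9 notch freely.

```bash
python3 arc.py 1.182 0.982 10; python3 arc.py .982 .832 10; python3 arc.py .832 .232 30
```

```text
phi 1.082: (-0.175,0.074) (-0.173,0.077) (-0.172,0.081) (-0.170,0.084) (-0.168,0.087)
phi 0.982: (-0.166,0.091) (-0.165,0.094) (-0.163,0.097) (-0.161,0.101) (-0.159,0.104)
phi 0.907: (-0.118,0.080) (-0.116,0.082) (-0.115,0.083) (-0.114,0.085) (-0.113,0.087)
phi 0.832: (-0.111,0.088) (-0.110,0.090) (-0.109,0.092) (-0.107,0.093) (-0.106,0.095)
phi 0.732: (-0.139,0.129) (-0.136,0.132) (-0.134,0.135) (-0.131,0.137) (-0.128,0.140)
phi 0.632: (-0.125,0.142) (-0.122,0.145) (-0.120,0.147) (-0.117,0.150) (-0.114,0.152)
phi 0.532: (-0.110,0.154) (-0.107,0.156) (-0.104,0.158) (-0.101,0.160) (-0.098,0.162)
phi 0.432: (-0.095,0.164) (-0.091,0.166) (-0.088,0.168) (-0.085,0.170) (-0.081,0.171)
phi 0.332: (-0.078,0.173) (-0.074,0.174) (-0.071,0.176) (-0.067,0.177) (-0.064,0.179)
phi 0.232: (-0.060,0.180) (-0.056,0.181) (-0.053,0.182) (-0.049,0.183) (-0.045,0.184)
```

```bash
python3 -m crank '[-0.175,0,0.074,0,0,-0.173,0,0.077,0,0,-0.172,0,0.081,0,0,-0.170,0,0.084,0,0,-0.168,-0.01,0.087,0,0]' >/dev/null; python3 h.py
python3 -m crank '[-0.166,0,0.091,0,0,-0.165,-0.01,0.094,0,0,-0.163,0,0.097,0,0,-0.161,0,0.101,0,0,-0.159,0,0.104,0,0]' >/dev/null; python3 h.py
python3 -m crank '[-0.118,0,0.080,0,0,-0.116,0,0.082,0,0,-0.115,0,0.083,0,0,0,0,0,0,0,0,0,0,0,0]' >/dev/null; python3 h.py
```

```text
t14.40 fx111.1 fy1.4 z230.6 yaw166.1 th~1.083 rad237.0 F [-0.1  3.2  1.8] w29.5 g35.3
   resist -0.9 radial 1.5
 t14.90 fx131.8 fy1.1 z218.3 yaw166.2 th~0.981 rad237.0 F [2.1 2.5 2.3] w29.2 g34.2
   resist 0.5 radial 3.0
 t15.40 fx140.3 fy1.0 z212.3 yaw166.1 th~0.937 rad237.0 F [1.  3.  1.1] w29.7 g33.5
   resist 0.2 radial 1.5
```

```bash
python3 -m crank '[-0.08,0,0.06,0,0,-0.08,0,0.06,0,0,-0.08,0,0.06,0,0,0,0,0,0,0,0,0,0,0,0]' >/dev/null; python3 h.py
```

```text
t15.90 fx146.3 fy1.0 z207.9 yaw166.2 th~0.906 rad237.1 F [1.1 1.4 0.7] w29.6 g33.2
   resist 0.5 radial 1.3
```

```bash
python3 -m crank '[-0.114,0,0.085,0,0,-0.113,0,0.087,0,0,-0.111,0,0.088,0,0,-0.11,0,0.09,0,0,0,0,0,0,0]' >/dev/null; python3 h.py
python3 -m crank '[-0.109,0,0.092,0,0,-0.107,0,0.093,0,0,-0.106,0,0.095,0,0,0,0,0,0,0,0,0,0,0,0]' >/dev/null; python3 h.py
```

```text
t16.40 fx157.5 fy0.8 z198.5 yaw166.1 th~0.844 rad237.0 F [ 0.8 -1.7 -0.1] w29.2 g32.4
   resist 0.7 radial 0.4
 t16.90 fx165.0 fy0.8 z191.6 yaw166.1 th~0.801 rad237.1 F [-1.5 -4.8 -2.8] w29.4 g32.0
   resist 0.9 radial -3.0
```

The board passes below 0.9 without resistance, so the pawl is thrown. Continuing down.

```bash
python3 -m crank '[-0.14,-0.03,0.121,0,0,-0.136,-0.02,0.129,0,0,-0.134,0,0.135,0,0,-0.131,0,0.137,0,0,-0.128,0,0.140,0,0]' >/dev/null; python3 h.py
python3 -m crank '[-0.125,-0.01,0.142,0,0,-0.122,-0.01,0.145,0,0,-0.120,0,0.147,0,0,-0.117,0,0.150,0,0,-0.114,0,0.152,0,0]' >/dev/null; python3 h.py
python3 -m crank '[-0.110,-0.01,0.154,0,0,-0.107,-0.01,0.156,0,0,-0.104,0,0.158,0,0,-0.101,0,0.160,0,0,-0.098,0,0.162,0,0]' >/dev/null; python3 h.py
```

```text
t17.40 fx181.5 fy0.5 z174.7 yaw166.2 th~0.702 rad237.7 F [-4.7  0.7 -3.9] w29.4 g31.1
   resist -0.1 radial -6.1
 t17.90 fx196.3 fy0.2 z156.3 yaw166.2 th~0.602 rad238.3 F [-5.6  2.6 -3.2] w29.7 g30.5
   resist -0.6 radial -6.4
 t18.40 fx209.3 fy0.0 z136.5 yaw166.2 th~0.503 rad238.9 F [-5.9  3.1 -3.5] w29.2 g30.1
   resist 0.2 radial -6.9
```

```bash
python3 -m crank '[-0.06,0,0.133,0,0,-0.06,0,0.133,0,0,-0.055,0,0.133,0,0,-0.05,0,0.133,0,0,-0.05,0,0.133,0,0]' >/dev/null; python3 h.py
python3 -m crank '[-0.05,-0.01,0.133,0,0,-0.05,0,0.133,0,0,-0.05,0,0.133,0,0,-0.05,0,0.133,0,0,-0.05,0,0.133,0,0]' >/dev/null; python3 h.py
python3 - <<'E'
from h import *
import cv2
T=optics.get_image("top")["frame"][60:245,280:480];S=optics.get_image("side")["frame"][60:220,220:380]
f=lambda a:cv2.resize(a,(400,400*a.shape[0]//a.shape[1]),interpolation=cv2.INTER_CUBIC)
a,b=f(T),f(S);h=min(len(a),len(b));cv2.imwrite("pics/low.png",np.hstack([a[:h],b[:h]])[:,:,::-1])
E
python3 arc.py .353 .153 10;python3 arc.py .153 .013 15
```

```text
t18.90 fx217.7 fy-0.1 z120.8 yaw166.2 th~0.429 rad239.4 F [-2.1  4.9 -1.9] w29.3 g30.0
   resist 0.9 radial -2.7
 t19.40 fx224.7 fy-0.2 z104.6 yaw166.2 th~0.355 rad239.6 F [-1.8  4.7 -2. ] w29.3 g29.8
   resist 1.2 radial -2.4
phi 0.253: (-0.064,0.179) (-0.060,0.180) (-0.057,0.181) (-0.053,0.182) (-0.049,0.183)
phi 0.153: (-0.046,0.184) (-0.042,0.185) (-0.038,0.186) (-0.035,0.186) (-0.031,0.187)
phi 0.106: (-0.013,0.088) (-0.012,0.088) (-0.011,0.088) (-0.011,0.088) (-0.010,0.088)
phi 0.060: (-0.009,0.088) (-0.008,0.088) (-0.007,0.088) (-0.007,0.088) (-0.006,0.088)
phi 0.013: (-0.005,0.088) (-0.004,0.088) (-0.003,0.088) (-0.002,0.088) (-0.002,0.088)
```

View pics/low.png

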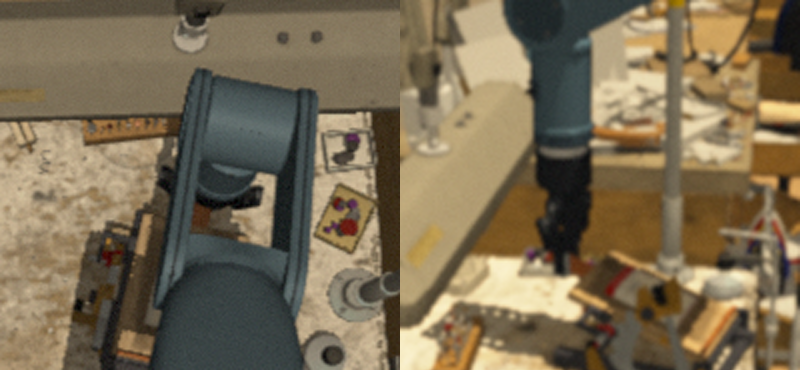

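Left: the arm's elbow overhangs the lamp shade in plan. Right: the wrist's left edge, at (533,100), lies near the shade's outline at (530,90). I'll check the clearance numerically.

Run:
```python
from h import *
S=optics.get_image("side");T=optics.get_image("top")
c=-S["R"].T@S["t"]
for u,v in((273,80),(273,100),(274,118),(276,125),(278,160)):
    a=S["R"].T@np.linalg.inv(S["mtx"])@[u,v,1]; print(u,v,(c+a*(-25-c[1])/a[1]).round())
c=-T["R"].T@T["t"]
for z in (200,250,300,350):
    a=T["R"].T@np.linalg.inv(T["mtx"])@[370,115.5,1]; print(z,(c+a*(z-c[2])/a[2]).round(), proj(S,c+a*(z-c[2])/a[2]).round())
```

```text
273 80 [637. -25. 402.]
273 100 [640. -25. 340.]
274 118 [640. -25. 281.]
276 125 [635. -25. 258.]
278 160 [633. -25. 135.]
200 [702.  11. 200.] [254. 145.]
250 [686.  17. 250.] [257. 131.]
300 [670.  22. 300.] [261. 117.]
350 [654.  28. 350.] [265. 101.]
```

Clearance to the lamp is about 35 mm after the remaining travel. Continuing down toward the pads.

```bash
python3 -m crank '[-0.05,-0.01,0.18,0,0,-0.05,-0.01,0.180,0,0,-0.05,0,0.181,0,0,-0.048,0,0.182,0,0,-0.045,0,0.183,0,0]' >/dev/null; python3 h.py
python3 -m crank '[-0.04,-0.01,0.16,0,0,-0.036,0,0.16,0,0,-0.032,0,0.16,0,0,-0.028,0,0.16,0,0,0,0,0,0,0]' >/dev/null; python3 h.py
```

```text
t20.10 fx231.8 fy-0.3 z82.4 yaw166.2 th~0.258 rad239.7 F [-0.   7.1 -1. ] w29.8 g29.8
   resist 0.9 radial -0.3
 t20.60 fx235.5 fy-0.4 z66.3 yaw166.1 th~0.189 rad239.8 F [ 1.5  6.6 -0.7] w29.7 g29.7
   resist 1.0 radial 1.3
```

```bash
python3 -m crank '[-0.013,0.02,0.088,0,0,-0.012,0.02,0.088,0,0,-0.011,0,0.088,0,0,-0.011,0,0.088,0,0,-0.010,0,0.088,0,0]' >/dev/null; python3 h.py
python3 -m crank '[-0.009,0,0.088,0,0,-0.008,0,0.088,0,0,-0.007,0,0.088,0,0,-0.007,0,0.088,0,0,-0.006,0,0.088,0,0]' >/dev/null; python3 h.py
```

```text
t21.10 fx237.2 fy-0.4 z55.6 yaw166.1 th~0.144 rad239.7 F [ 3.7  6.3 -2.1] w29.6 g29.7
   resist 2.6 radial 3.4
 t21.60 fx238.4 fy-0.5 z44.7 yaw166.1 th~0.098 rad239.5 F [ 3.9  6.1 -1.7] w29.3 g29.7
   resist 2.0 radial 3.7
```

```bash
python3 -m crank '[0,0.01,0.088,0,0,0,0.01,0.088,0,0,0,0,0.088,0,0,0,0,0.088,0,0,0,0,0.088,0,0]' >/dev/null; python3 h.py
python3 -m crank '[0,0,0.04,0,0,0,0,0.04,0,0,0,0,0.04,0,0,0,0,0,0,0,0,0,0,0,0]' >/dev/null; python3 h.py
```

```text
t22.10 fx239.0 fy-0.4 z33.9 yaw166.1 th~0.052 rad239.3 F [ 5.7  3.5 -1.3] w29.4 g29.8
   resist 1.6 radial 5.6
 t22.60 fx239.1 fy-0.4 z30.9 yaw166.1 th~0.040 rad239.3 F [ 6.5  4.3 -2. ] w29.8 g29.8
   resist 2.2 radial 6.4
```

```bash
python3 -m crank '[-0.03,0,0.03,0,0,-0.03,0,0.03,0,0,0,0,0.02,0,0,0,0,0,0,0,0,0,0,0,0]' >/dev/null; python3 h.py
```

```text
t23.10 fx239.1 fy-0.4 z28.8 yaw166.1 th~0.031 rad239.2 F [3.8 4.4 1.2] w29.2 g30.2
   resist -1.1 radial 3.8
```

```bash
python3 -m crank '[0,0,0.03,0,0,0,0,0.03,0,0,0,0,0,0,0,0,0,0,0,0,0,0,0,0,0]' >/dev/null; python3 h.py
```

```text
t23.60 fx239.2 fy-0.4 z27.8 yaw166.1 th~0.027 rad239.3 F [2.8 3.8 5.5] w29.5 g30.6
   resist -5.4 radial 3.0
```

At z≈28 the upward force rises about 4 N/mm, which matches the pads' stiffness referred to the tab, so the board is flat with only light pressure. Now I'll raise it into the first notch.

```bash
python3 -m crank '[0,0,-0.05,0,0,0,0,-0.05,0,0,0,0,-0.1,0,0,0,0,-0.15,0,0,0.0,0,-0.18,0,0]' >/dev/null; python3 h.py
sed -i 's/R=237/R=238.5/' arc.py; python3 arc.py .085 .33 15;python3 arc.py .33 .38 5
```

```text
t24.10 fx238.6 fy-0.4 z39.6 yaw166.2 th~0.077 rad239.3 F [ 2.5  4.4 -3.4] w29.4 g30.1
   resist 3.6 radial 2.3
phi 0.167: (0.014,-0.155) (0.017,-0.155) (0.020,-0.155) (0.022,-0.154) (0.025,-0.154)
phi 0.248: (0.027,-0.153) (0.030,-0.153) (0.032,-0.152) (0.035,-0.152) (0.037,-0.151)
phi 0.330: (0.040,-0.151) (0.042,-0.150) (0.044,-0.149) (0.047,-0.149) (0.049,-0.148)
phi 0.380: (0.031,-0.090) (0.032,-0.090) (0.033,-0.089) (0.034,-0.089) (0.035,-0.089)
```

```bash
python3 -m crank '[0.014,0,-0.155,0,0,0.017,0,-0.155,0,0,0.02,0,-0.155,0,0,0.022,0,-0.154,0,0,0.025,0,-0.154,0,0]' >/dev/null; python3 h.py
python3 -m crank '[0.027,0,-0.153,0,0,0.030,0,-0.153,0,0,0.032,0,-0.152,0,0,0.035,0,-0.152,0,0,0.037,0,-0.151,0,0]' >/dev/null; python3 h.py
python3 -m crank '[0.040,0,-0.151,0,0,0.042,0,-0.150,0,0,0.044,0,-0.149,0,0,0.047,0,-0.149,0,0,0.049,0,-0.148,0,0]' >/dev/null; python3 h.py
python3 -m crank '[0.031,0,-0.090,0,0,0.032,0,-0.090,0,0,0.033,0,-0.089,0,0,0.034,0,-0.089,0,0,0,0,0,0,0]' >/dev/null; python3 h.py
```

```text
t24.60 fx235.8 fy-0.4 z58.9 yaw166.1 th~0.158 rad238.8 F [ 4.   4.1 -3.5] w29.3 g30.0
   resist 4.1 radial 3.4
 t25.10 fx231.7 fy-0.3 z77.7 yaw166.1 th~0.239 rad238.5 F [ 5.3  4.7 -4.3] w29.6 g30.1
   resist 5.5 radial 4.1
 t25.60 fx225.9 fy-0.3 z96.5 yaw166.1 th~0.322 rad238.1 F [ 3.3  4.8 -2.8] w29.5 g30.1
   resist 3.7 radial 2.3
 t26.10 fx222.5 fy-0.2 z105.6 yaw166.1 th~0.362 rad237.9 F [ 2.7  3.8 -2.3] w29.5 g30.2
   resist 3.1 radial 1.7
```

```bash
python3 -m crank '[0.033,0,-0.089,0,0,0.016,0,-0.045,0,0,0,0,0,0,0,0,0,0,0,0,0,0,0,0,0]' >/dev/null; python3 h.py
python3 -m crank '[-0.034,0,0.089,0,0,-0.033,0,0.089,0,0,-0.032,0,0.09,0,0,0,0,0,0,0,0,0,0,0,0]' >/dev/null; python3 h.py
python3 -m crank '[-0.016,0,0.045,0,0,-0.016,0,0.045,0,0,-0.016,0,0.045,0,0,0,0,0,0,0,0,0,0,0,0]' >/dev/null; python3 h.py
```

```text
t26.60 fx221.3 fy-0.2 z108.7 yaw166.1 th~0.376 rad237.9 F [ 2.   5.  -2.8] w29.1 g30.2
   resist 3.3 radial 0.8
 t27.10 fx223.7 fy-0.2 z102.1 yaw166.1 th~0.347 rad237.8 F [ 2.9  3.6 -0.4] w29.3 g30.4
   resist 1.3 radial 2.6
 t27.60 fx224.6 fy-0.2 z99.5 yaw166.1 th~0.335 rad237.8 F [1.7 4.6 5.6] w29.4 g31.0
   resist -4.7 radial 3.5
```

The pawl has caught: the board now resists being lowered at θ≈0.31. I'll relieve the load, open the gripper and rise clear.

```bash
python3 -m crank '[0.008,0,-0.025,0,0,0.008,0,-0.025,0,0,0,0,0,0,0,0,0,0,0,0,0,0,0,0,0]' >/dev/null; python3 h.py
python3 -m crank '[0,0,0,0,0.4,0,0,0,0,0.6,0,0,0,0,0.8,0,0,0,0,1,0,0,0,0,1]' >/dev/null; python3 h.py
python3 -m crank '[0,0,0,0,1,0,0,-0.1,0,1,0,0,-0.3,0,1,0,0,-0.6,0,1,0,0,-0.8,0,1]' >/dev/null; python3 h.py
python3 -m crank '[0,0,-0.8,0,1,0,0,-0.8,0,1,0,0,-0.8,0,1,0,0,-0.8,0,1,0,0,0,0,1]' >/dev/null; python3 h.py
python3 -m crank '[0.5,0,-0.5,0,1,0.5,0,-0.5,0,1,0.5,0,0,0,1,0,0,0,0,1,0,0,0,0,1]' >/dev/null; python3 h.py
python3 - <<'E'
from h import *
import cv2
S=optics.get_image("side")["frame"][125:225,240:380]
cv2.imwrite("pics/fin.png",cv2.resize(S,None,fx=5,fy=5,interpolation=cv2.INTER_CUBIC)[:,:,::-1])
S=optics.get_image("side")
for th in(0,.3,.5): print(th,proj(S,bp([386.3,31.5,W,th],264,0,6)), (proj(S,bp([386.3,31.5,W,th],264,0,6))-[240,125])*5)
E
```

```text
t28.10 fx224.3 fy-0.2 z100.4 yaw166.1 th~0.339 rad237.8 F [3.1 4.  1.8] w29.6 g30.7
   resist -0.7 radial 3.5
 t28.60 fx223.1 fy-0.8 z99.6 yaw166.2 th~0.338 rad236.4 F [-0.  -1.2 -0.2] w85.5 g0.0
   resist 0.2 radial -0.1
 t29.10 fx222.7 fy-0.6 z145.0 yaw166.2 th~0.507 rad254.7 F [-0.1  0.1 -0.3] w86.0 g0.0
   resist 0.2 radial -0.2
 t29.60 fx225.1 fy-0.4 z228.7 yaw166.2 th~0.745 rad306.1 F [0.2 0.5 0.8] w85.5 g0.0
   resist -0.5 radial 0.7
 t30.10 fx185.1 fy-0.5 z250.0 yaw166.2 th~0.890 rad294.3 F [-0.7  0.3 -0.4] w85.4 g0.0
   resist -0.3 radial -0.8
0 [276.86296702 182.25176747] [184.31483509 286.25883737]
0.3 [279.45799166 162.55449571] [197.2899583  187.77247853]
0.5 [284.74142353 150.31096403] [223.70711765 126.55482015]
```

View pics/fin.png

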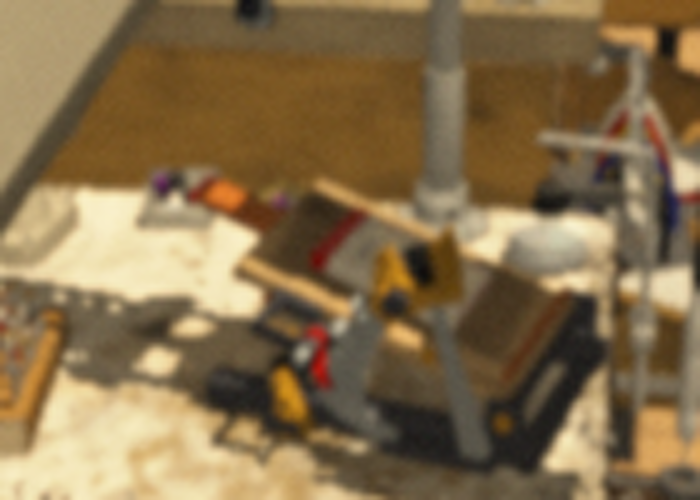

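The tab tip is at about (200,190), which matches the prediction for θ=0.30 at (197,188). The board rests in the first notch and the gripper is well clear at the top of the picture, so I'm handing in.

```bash
python3 -c "
from cell import workorder
print(workorder.job_done())"
```

```text
the job is handed in; nothing more can be done
None
```

I handed the job in at about 30 s of the 67 s allowed: the board was lifted against the top stop, lowered flat onto its pads and raised into the first notch (about 0.30 rad in the last picture), with the gripper open and clear. The hand-in did not return a verdict.

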